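# Hold a flanged bushing over the inspection camera with tongs

### The job

The flanged bushing is clean and must not be touched by the robot: pick up the sprung tongs from their rest, close their jaws on the bushing (the part that is a tube with a wide flange at its foot), lift it off its post and carry it to the inspection camera that looks up from the bench. Finish while still holding it there with the tongs, upright, still, centred over the camera's window and about 10 cm above it, so that it can be photographed; leave the other two parts standing on their posts.

Things in the scene. Friction and masses are not known exactly. Their poses are not given: they have to be found in the camera images.
- tongs_grip (a point): Steel sprung tongs, 230 mm long, 90 g, lying level across their rest. Point: midway between the two upright finger panels (44 mm long, 24 mm high), at half height, 60 mm above the bench at the start; the tongs balance within 15 mm of it. x axis: towards the jaws; y: across, the way they are squeezed; z up. Width over the panels: 52 mm open, 47 mm part-squeezed, 38 mm when shut on the bushing
- tongs_jaws (a point): Midway between the jaws, 120 mm ahead of tongs_grip along the tongs' x axis, same height. Each jaw is a flat rubber pad 32 mm long (along x), 16 mm high, 4 mm thick; gap 60 mm when open, 70 mm outside. The hinged spine is at the other end, 98 mm behind tongs_grip. The tongs can stay level, fingers pointing down, throughout
- tongs_left (a joint): How far each arm of the tongs is turned inwards: 0 open, 0.0875 rad with the jaws 25 mm apart, 0.15 shut. Each 1 mm off the width over the panels takes 2.5 mm off the jaw gap. A spring pushes each panel outwards with about 6 N (open) to 9 N (on the bushing), so a part-squeeze to about 47 mm is enough to carry the tongs with the jaws still open.
- rest: Fixed white plastic rest for the tongs, 220 x 110 mm, base 12 mm thick; origin under the grip point to within 10 mm, x axis along the tongs. Two cross bars, tops 50 mm above the bench, carry the tongs 62 mm ahead of and 86 mm behind the origin (free below the panels); a thin pin stands 14 mm above each end of the front bar
- stand: Fixed dark steel stand, base 90 x 270 x 20 mm, origin under its centre; y axis along its row of three posts (90 mm apart, one at the centre), x axis pointing away from the robot: the tongs come in level along +x. Posts: 36 mm across, tops 70 mm above the bench, each with a 10 mm pin, 9 mm tall, in the 16 mm bore of its part
- bushing_center (a point): The flanged bushing, aluminium, about 45 g, upright on one of the posts (which one varies): tube 25 mm across, 40 mm high overall, with a flange 38 mm across and 6 mm thick at its foot. Point: on its axis, half-way up (20 mm over its foot), 90 mm above the bench at the start; z axis along the bore
- sleeve_center (a point): A plain tube without flange, aluminium, 25 mm across and 40 mm high, on another post: leave it. Point on its axis, half-way up.
- collar_center (a point): A low wide collar, aluminium, 38 mm across and 18 mm high, on the third post: leave it. Point on its axis, half-way up.
- window (a point): Inspection camera: a fixed black puck 74 mm across and 40 mm high, with a round glass window in its top, looking straight up. This point: centre of the window, 40 mm above the bench.
Not all that is in view belongs to the job. What is shaped like the part that bears bushing_center but purple is not meant.

How it is judged:
On the way, in this order (a step that is already met when the one before it is completed fails the run):
1. the tongs are held by the fingers and lifted clear of their rest (height (world z) of tongs_grip above 0.075 m and height (world z) of tongs_jaws above 0.07 m and contact force between the fingers and tongs above 1 N), for 0.2 s.
2. the bushing is held in the tongs' jaws, lifted clear of its post (contact force between tongs and bushing above 1 N and contact force between the fingers and tongs above 2 N and height (world z) of bushing_center above 0.105 m and distance between bushing_center and tongs_jaws below 0.03 m), for 0.2 s.
At the end, for the whole second after the job is handed in: Fingers hold the tongs (over 2 N), jaws hold the bushing (over 1 N, within 30 mm of their middle), within 25 mm of the window's axis, centre 60 to 150 mm above it, upright to 0.3 rad, still, not touching the camera; sleeve and collar moved under 8 mm (contact force between tongs and bushing above 1 N and contact force between the fingers and tongs above 2 N and distance between bushing_center and tongs_jaws below 0.03 m and horizontal distance between bushing_center and window below 0.025 m and z of bushing_center in the frame of window between 0.06 and 0.15 m and angle between bushing_center's own z axis and vertical below 0.3 rad and linear speed of bushing below 0.02 m/s and angular speed of bushing below 0.3 rad/s and contact force between each of tongs, bushing and viewer below 0.2 N and distance of each of sleeve_center, collar_center from where it was at the start of the episode below 0.008 m); the arm keeps its last pose, push and grip.
It fails at once if the robot touches the bushing itself (contact force between any of the fingers, the arm and bushing above 0.3 N).
It fails at once if the sleeve or the collar is knocked off its place (distance of any of sleeve_center, collar_center from where it was at the start of the episode above 0.012 m).
It fails at once if the bottle or the screwdriver is pushed away (distance of oil from where it was at the start of the episode above 0.03 m or distance of driver from where it was at the start of the episode above 0.04 m).
It also fails if it takes over 58 s, if anything falls off the work surface, if the arm or the gripper's body presses on something with over 40 N, if the wrist force passes 120 N, or if a joint passes its speed limit or range.

### The arm

A 6-joint arm with a two-finger parallel gripper is mounted at the origin on the work surface. World frame = base frame: x ahead of the robot, y to its left, z up, the work surface at z = 0. Lengths are in m, angles in rad, forces in N, time in s.
With the tool pointing down it reaches from about 0.275 to 0.725 m from the base axis. Payload 15.9 kg.
Tool frame: the origin (TCP) lies between the finger pads; the fingertips stand 14 mm ahead of it and the grasp point (between the pads) lies 5 mm behind it (manip.tips_ahead is the distance from the TCP to the fingertips, in m); z points along the fingers, y is the line along which they close (so a half turn about z gives the same grasp; the last joint's range is limited). The gripper opens to 85 mm and grips with 20 to 120 N. Pads are 22 mm wide; open, the fingers measure 114 mm over their backs; the gripper's body (76 mm by 85 mm) begins 54 mm behind the grasp point. The pads swing forward as they close: fully open they stand 13 mm farther back than shut.
Start: joints at [-1.217, 0.213, -0.034, 1.323, 0, 1.571], TCP at [0.173, -0.469, 0.245] pointing down, gripper open.
Joint ranges: [-2.98, 2.98], [-0.74, 1.72], [-1.14, 1.35], [-2.1, 2.04], [-1.57, 1.44], [-3.14, 3.14]. Speed limits (rad/s): [1.89, 1.89, 2.39, 2.57, 3.14, 3.14].

### API

Orientations are given as [roll, pitch, yaw] about the fixed x, y, z axes, in that order (R = Rz(yaw) Ry(pitch) Rx(roll)).
In Python, from bench import manip gives the robot as it stands. The module is installed in compiled form; this text tells all that it offers.
- The arm moves only by the tool arm_command, never from a script. Its argument "plan" is a list of rows, each a list of 4 numbers: the shift along the tool's x, y, z as a fraction of full scale, then the turn about the tool's z as a fraction of full scale. In form: [[dx, dy, dz, twist], ...]. A call has exactly 5 rows; each row is the pose to reach, as a shift and turn from the pose commanded when the call began, along the tool's axes at that moment; what a row does not reach only later rows make up. Full scale, the value 1, is 0.15 m for a shift and 0.5 rad for a turn. A row lasts 1/10 s, in which the tool goes at most 50 mm and 8.59 degrees, less where a joint would pass 70% of its speed; a pose out of reach is approached as far as the arm can. A call with a number of a shift or a turn outside -1 to 1 is refused whole. A call with a gripper value outside its range is refused whole. "hand" is the closure, from 0 (fully open) to 1 (shut), set as the call begins (left out, the last holds). The fingers move at their own pace and stop on an object; the grip force is fixed at half the most. Time passes only in rows, so rows that repeat a pose let the fingers close, or fill a call up. It gives the time, the measured TCP pose, the force, the opening and the grip force at its end, in the units of the state.
- manip.sense(): the state, without advancing time (a new reading comes with each control period).
- manip.get_image(name): name is "scene" or "top" or "wrist"; returns a dict with "image" (480x640x3 uint8, blue, green, red), "fx", "fy", "cx", "cy" (pixels), "T" (4x4, takes a point from camera to world coordinates). Camera axes: x right, y up, looking along -z (the intrinsics and any distortion apply to the point x, -y, -z); pixel columns grow to the right and rows downward; lengths in m; the calibration is good to about 2 mm. The wrist camera is an equidistant fisheye: a pixel r from the principal point sees the ray r / f radians off the axis. A picture is of the moment at which its call begins. There is no depth.
- manip.finish_job(): hands the job in; it is judged then, once.
The state is a dict: "time": time; "qpos": joint angles; "qd": joint speeds; "joint_efforts": joint torques, N m; "ee_pos": TCP position; "orientation": TCP orientation; "ft_force": force on the tool from outside, world axes, zero at the start; "wrist_torque": the same for the moment, N m; "opening": finger opening in m; "gripper_force": force on a finger pad.
Only numpy, scipy, OpenCV 4.12 (cv2) and the standard library are available. Lean on these libraries where they do the work, as an engineer would, in place of code of your own. Each camera call takes 0.05 s, during which the arm holds its last target. There are 200 camera calls.

## Working session

There is one attempt and no reset: what is moved stays moved. The work goes in short steps, Python scripts to look and compute and a tool call to move; the robot and the scene stay as the last step left them, time stands still between calls to the robot, and variables do not carry over. Pictures are saved under pics/ and viewed, at most 10 in all, crops included, and the job is handed in when it is done.

Besides the shell and the picture viewer there is one more tool, called after "Call:" by a JSON object that holds its "op" and its "data", one argument or row to a line. arm_command: Moves the arm, as the interface text tells. Shift numbers are shares of 0.15 m and turn numbers shares of 0.5 rad, none past 1 either way. Its arguments: {"type":"object","properties":{"plan":{"type":"array","items":{"type":"array","items":{"type":"number","minimum":-1,"maximum":1}}},"hand":{"type":"number"}},"required":["plan"]}

```bash
mkdir -p pics
cat > h.py <<'E'
import cv2,numpy as np,pickle
from bench import manip
def grab(n,tag):
    d=manip.get_image(n); cv2.imwrite(f'pics/{tag}.png',d['image']); pickle.dump(d,open(f'{tag}.pkl','wb')); return d
def ray(d,u,v,fish=False):
    a=np.array([(u-d['cx'])/d['fx'],(v-d['cy'])/d['fy']])
    if fish:
        r=np.linalg.norm(a); s=a/r*np.sin(r) if r>1e-9 else a; c=np.array([s[0],-s[1],-np.cos(r)])
    else: c=np.array([a[0],-a[1],-1.])
    T=np.array(d['T']); return T[:3,3],T[:3,:3]@c
def at(d,u,v,z,fish=False):
    o,r=ray(d,u,v,fish); return o+r*(z-o[2])/r[2]
def load(t): return pickle.load(open(t+'.pkl','rb'))
E
python3 - <<'E'
from h import *
for n in('top','scene'):
    d=grab(n,n+'0'); print(n,d['fx'],np.round(d['T'],3).tolist())
s=manip.sense(); print(s['time'],s['ee_pos'],s['orientation'],s['opening'])
E
```

```text
top 516.1230656184288 [[0.023, 0.978, -0.207, 0.364], [-1.0, 0.023, -0.004, 0.046], [0.001, 0.207, 0.978, 1.003], [0.0, 0.0, 0.0, 1.0]]
scene 502.87548565432644 [[0.236, -0.549, 0.802, 1.276], [0.972, 0.134, -0.194, -0.117], [-0.001, 0.825, 0.565, 0.604], [0.0, 0.0, 0.0, 1.0]]
0.1 [ 0.17314508 -0.46877506  0.24489386] [-3.14064041e+00 -1.48466862e-05  3.53814313e-01] 0.08556544213143435
```

View pics/top0.png

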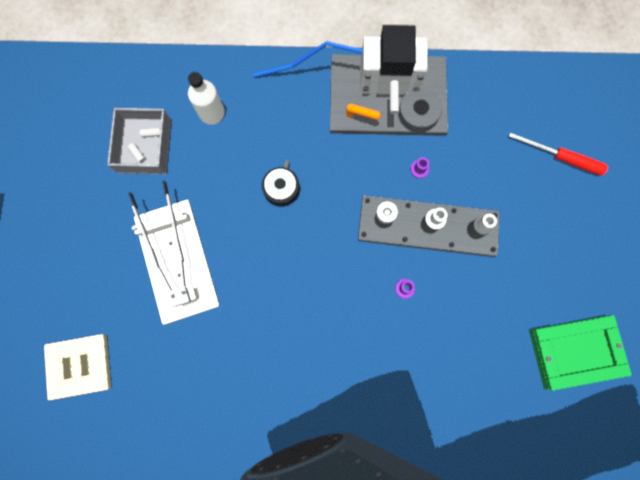

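View pics/scene0.png

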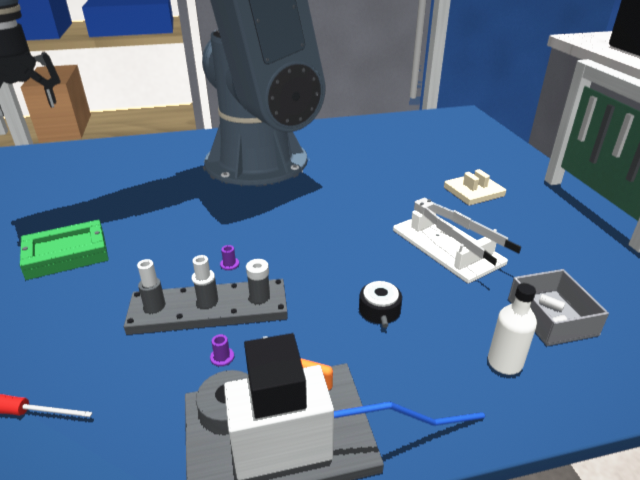

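The top view shows the tongs with jaws near (150,192) and spine near (180,297). The puck is at (281,185). On the stand the collar is at (386,212), the bushing on the middle post at (436,218) and the sleeve at (486,223). The scene view confirms the flange on the middle part. I'll zoom in on these.

Run:
```python
from h import *
im=cv2.imread('pics/top0.png')
a=cv2.resize(im[170:330,120:230],None,fx=3.6,fy=3.6,interpolation=cv2.INTER_CUBIC)
b=cv2.resize(im[190:260,355:505],(400,187),interpolation=cv2.INTER_CUBIC)
c=cv2.resize(im[155:215,250:310],(360,360),interpolation=cv2.INTER_CUBIC)
o=np.zeros((600,800,3),np.uint8); o[:576,:396]=a; o[:187,400:]=b; o[200:560,400:760]=c
cv2.imwrite('pics/z.png',o)
```

```text
(no output)
```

View pics/z.png

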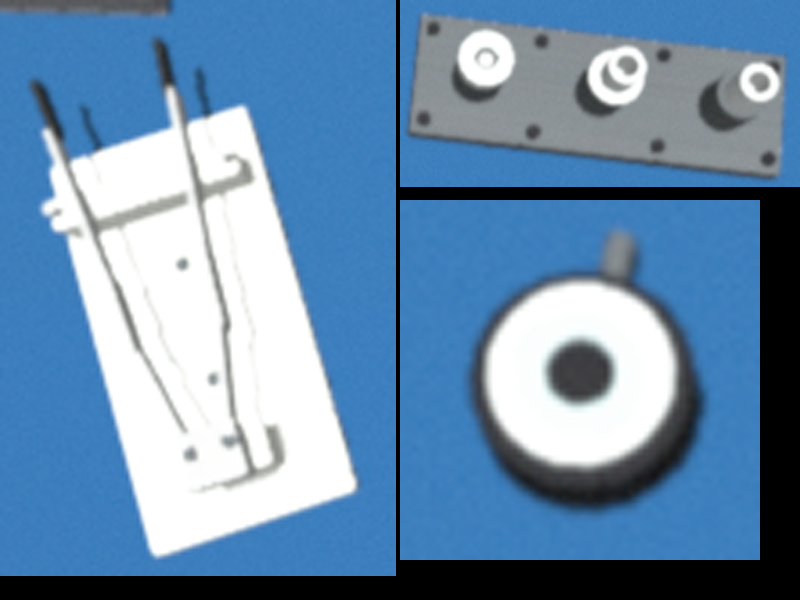

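Run:
```python
from h import *
d=load('top0'); P=lambda u,v,z:at(d,u,v,z)
j=P(149.3,193.9,.068);s=P(178,294.4,.072)
l=P(120+46/3.6,170+107/3.6,.068);r=P(120+165/3.6,170+65/3.6,.068)
print('jaws',j,'spine',s,np.linalg.norm(j-s),'yaw',np.arctan2(*(j-s)[[1,0]]),'jawgap',np.linalg.norm(l-r))
g=j+(s-j)*120/218; print('grip',g)
b=P(440.1,214.7,.11);print('bush',b,P(436,218.9,.076));sl=P(489.6,220.4,.11);c=P(387.3,212.1,.088)
print('sl',sl,'col',c,np.linalg.norm((sl-c)[:2]),'stand x yaw',np.arctan2(*(c-sl)[[1,0]])-np.pi/2)
print('win',P(280,183.7,.04))
for n,q in(('rest FL',(120+52/3.6,170+170/3.6)),('FR',(120+245/3.6,170+107/3.6)),('BR',(120+355/3.6,170+490/3.6)),('BL',(120+155/3.6,170+556/3.6))):print(n,P(*q,.012))
print(manip.tips_ahead)
print('oil',P(211,120,0.0))
```

```text
jaws [0.61970342 0.37400255 0.068     ] spine [0.43328511 0.30397246 0.072     ] 0.19917831476122527 yaw 0.3593500323866319 jawgap 0.06456970922053144
grip [0.51708783 0.33545387 0.07020183]
bush [ 0.58190101 -0.16096379  0.11      ] [ 0.58205779 -0.16108211  0.076     ]
sl [ 0.57352658 -0.24850509  0.11      ] col [ 0.58992082 -0.06990471  0.088     ] 0.17935123113701082 stand x yaw -0.09153636331212711
win [0.6537037  0.13212377 0.04      ]
rest FL [0.58679921 0.41854821 0.012     ]
FR [0.62483019 0.31571866 0.012     ]
BR [0.41739151 0.24170372 0.012     ]
BL [0.3807777  0.34427558 0.012     ]
0.014
oil [0.80006653 0.28443563 0.        ]
```

Call:
{"op": "arm_command", "data": {
  "plan": [
    [0.2,-0.2,0,0],
    [0.4,-0.4,0,0],
    [0.6,-0.6,0,0],
    [0.8,-0.8,0,0],
    [0.9,-1,0,0]
  ],
  "hand": 0
}}

```text
time: 0.6
ee_pos: [0.2486, -0.2797, 0.245]
orientation: [-3.141, -0.0, 0.355]
ft_force: [-0.1, 0.2, 0.6]
opening: 0.0854
gripper_force: 0.0
```

```bash
python3 -c "
from h import *
s=manip.sense();print(s)"
```

```text
{'time': 0.6, 'qpos': array([-8.44422858e-01, -4.51614668e-02, -3.19544686e-01,  1.29672032e+00,
        3.73492326e-04,  1.94254948e+00]), 'qd': array([ 0.60444199, -0.48527916, -0.47032268,  0.01643542, -0.006804  ,
        0.59291443]), 'joint_efforts': array([-8.15846622e+00, -3.77920496e+01,  5.07253540e+01, -5.34762454e-02,
       -2.34881375e-02, -1.07823595e+00]), 'ee_pos': array([ 0.24862294, -0.2796827 ,  0.24503602]), 'orientation': array([-3.14117076e+00, -2.36386413e-04,  3.54620208e-01]), 'ft_force': array([-0.10616424,  0.24106612,  0.64914622]), 'wrist_torque': array([-0.07153325, -0.00375493, -0.08978988]), 'gripper_force': 0.0, 'opening': 0.08543345198558748}
```

Call:
{"op": "arm_command", "data": {
  "plan": [
    [0.09,-0.09,0,-0.18],
    [0.17,-0.18,0,-0.36],
    [0.26,-0.28,0,-0.54],
    [0.35,-0.37,0,-0.72],
    [0.43,-0.46,0,-0.9]
  ]
}}

```text
time: 1.1
ee_pos: [0.2846, -0.1936, 0.2452]
orientation: [-3.141, 0.0, 0.808]
ft_force: [-0.2, -0.1, 0.2]
opening: 0.085
gripper_force: 0.0
```

Call:
{"op": "arm_command", "data": {
  "plan": [
    [0.12,-0.05,0,-0.18],
    [0.24,-0.09,0,-0.36],
    [0.35,-0.14,0,-0.54],
    [0.47,-0.18,0,-0.72],
    [0.59,-0.23,0,-0.9]
  ]
}}

```text
time: 1.6
ee_pos: [0.3212, -0.1061, 0.2452]
orientation: [-3.141, 0.0, 1.257]
ft_force: [-0.2, 0.1, 0.3]
opening: 0.0852
gripper_force: 0.0
```

Call:
{"op": "arm_command", "data": {
  "plan": [
    [0.13,0.01,0,-0.18],
    [0.25,0.02,0,-0.36],
    [0.38,0.03,0,-0.54],
    [0.5,0.04,0,-0.72],
    [0.63,0.05,0,-0.9]
  ]
}}

```text
time: 2.1
ee_pos: [0.3577, -0.0186, 0.2451]
orientation: [-3.141, -0.0, 1.707]
ft_force: [-0.1, 0.1, 0.3]
opening: 0.0853
gripper_force: 0.0
```

Call:
{"op": "arm_command", "data": {
  "plan": [
    [0.11,0.06,0,-0.18],
    [0.22,0.13,0,-0.36],
    [0.33,0.19,0,-0.54],
    [0.44,0.26,0,-0.72],
    [0.55,0.32,0,-0.9]
  ]
}}

```text
time: 2.6
ee_pos: [0.3944, 0.0696, 0.2451]
orientation: [-3.141, -0.0, 2.158]
ft_force: [-0.2, 0.2, 0.8]
opening: 0.0853
gripper_force: 0.0
```

Call:
{"op": "arm_command", "data": {
  "plan": [
    [0.07,0.11,0,-0.18],
    [0.14,0.21,0,-0.36],
    [0.21,0.32,0,-0.54],
    [0.28,0.42,0,-0.72],
    [0.35,0.53,0,-0.9]
  ]
}}

```text
time: 3.1
ee_pos: [0.4318, 0.157, 0.2451]
orientation: [-3.141, -0.0, 2.608]
ft_force: [0.1, -0.9, -0.3]
opening: 0.0855
gripper_force: 0.0
```

Call:
{"op": "arm_command", "data": {
  "plan": [
    [0.02,0.13,0,-0.18],
    [0.04,0.25,0,-0.36],
    [0.05,0.38,0,-0.54],
    [0.07,0.5,0,-0.72],
    [0.09,0.63,0,-0.9]
  ]
}}

```text
time: 3.6
ee_pos: [0.4686, 0.2451, 0.245]
orientation: [-3.141, -0.0, 3.057]
ft_force: [0.8, 0.4, 0.6]
opening: 0.0851
gripper_force: 0.0
```

Call:
{"op": "arm_command", "data": {
  "plan": [
    [-0.05,0.15,0.05,-0.22],
    [-0.1,0.3,0.1,-0.44],
    [-0.14,0.45,0.2,-0.66],
    [-0.19,0.6,0.2,-0.88],
    [-0.19,0.6,0.2,-0.88]
  ]
}}

```text
time: 4.1
ee_pos: [0.505, 0.3334, 0.2138]
orientation: [-3.142, -0.002, -2.784]
ft_force: [0.5, -1.5, 0.2]
opening: 0.0854
gripper_force: 0.0
```

```bash
python3 -c "
from h import *
d=grab('wrist','w1');s=manip.sense();print(s['time'],s['qpos'],s['ee_pos'],s['orientation'],d['fx'],np.round(d['T'],3))"
```

```text
4.15 [ 5.82188386e-01  4.40665166e-01  2.04537466e-01  1.33622792e+00
 -3.74822363e-05  2.29301951e-01] [0.50470373 0.33223328 0.21429129] [-3.14120173e+00 -1.50996143e-03 -2.78870648e+00] 371.64829954431775 [[-0.35  -0.9   -0.259  0.44 ]
 [ 0.937 -0.336 -0.097  0.309]
 [ 0.001 -0.276  0.961  0.343]
 [ 0.     0.     0.     1.   ]]
```

View pics/w1.png

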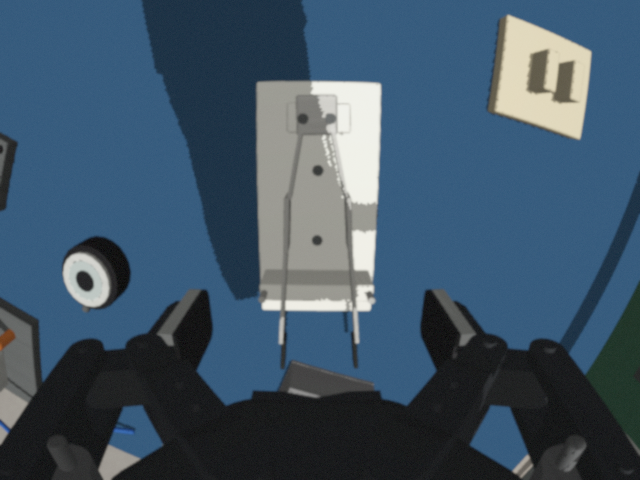

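The wrist view shows the jaw pads at about (282,356) and (356,356), and the spine pivots at (302,118) and (331,118). The arms bend near (287,197) and (348,197), and the window is at (86,281).

```bash
python3 -c "
from h import *
d=load('w1');A=lambda u,v,z:at(d,u,v,z,True)
l=A(282.5,356,.068);r=A(356,356,.068);s=(A(302,118,.075)+A(331,118,.075))/2;j=(l+r)/2
y=np.arctan2(*(j-s)[[1,0]]);print(l,r,np.linalg.norm(l-r),'j',j,'s',s,np.linalg.norm(j-s),y)
print('grip',j-.12*np.array([np.cos(y),np.sin(y),0]))
b=(A(287,197,.072)+A(348,197,.072))/2;print('bend',b,np.linalg.norm((j-b)[:2]),np.linalg.norm(A(287,197,.072)-A(348,197,.072)))
print('tips',[np.round(A(u,v,.06),3) for u,v in((282,367),(357,367))],'win',A(86,281,.04))
p=[A(*q,.012) for q in((257,82),(381,83),(371,310),(261,310))];print('rest',np.mean(p,0))
"
```

```text
[0.63280991 0.34961689 0.068     ] [0.61000398 0.41118862 0.068     ] 0.06565964141977423 j [0.62140694 0.38040275 0.068     ] s [0.43331538 0.30738081 0.075     ] 0.20189017488663544 0.3703149289077228
grip [0.50954133 0.33697367 0.068     ]
bend [0.4875056  0.32844538 0.072     ] 0.14362847638885548 0.04532297571702533
tips [array([0.651, 0.354, 0.06 ]), array([0.627, 0.42 , 0.06 ])] win [0.65410692 0.13680803 0.04      ]
rest [0.50334575 0.33464581 0.012     ]
```

Call:
{"op": "arm_command", "data": {
  "plan": [
    [-0.02,0,0.2,-0.02],
    [-0.02,0,0.4,-0.02],
    [-0.02,0,0.6,-0.02],
    [-0.02,0,0.8,-0.02],
    [-0.02,0,0.8,-0.02]
  ]
}}

```text
time: 4.65
ee_pos: [0.5055, 0.3306, 0.092]
orientation: [-3.14, -0.006, -2.782]
ft_force: [-0.1, -1.0, -0.7]
opening: 0.0853
gripper_force: 0.0
```

Call:
{"op": "arm_command", "data": {
  "plan": [
    [0,0,0.08,0],
    [0,0,0.16,0],
    [0,0,0.22,0],
    [0,0,0.27,0],
    [0,0,0.27,0]
  ]
}}

```text
time: 5.15
ee_pos: [0.5073, 0.3324, 0.0539]
orientation: [-3.141, -0.001, -2.779]
ft_force: [-0.7, -0.2, -0.5]
opening: 0.0856
gripper_force: 0.0
```

```bash
python3 -c "
from h import *
d=grab('wrist','w2');s=manip.sense();print(s['time'],s['ee_pos'],s['orientation'],s['ft_force'])"
```

```text
5.2 [0.50752608 0.33255506 0.05454657] [-3.14144932e+00 -5.32246118e-04 -2.77942504e+00] [-1.06982321 -0.01283492  0.74080047]
```

View pics/w2.png

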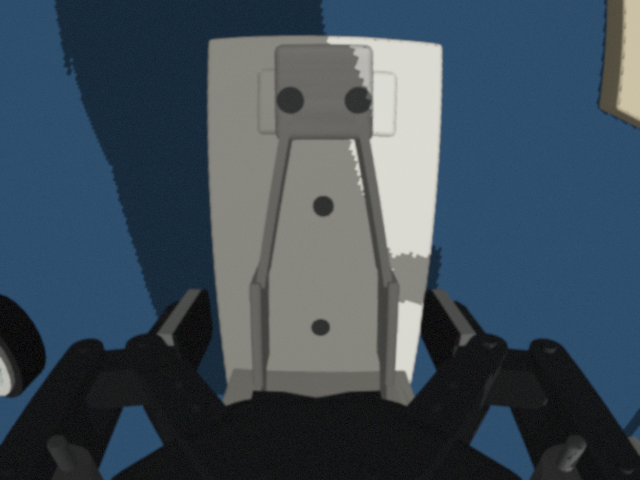

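The panels stand between the open fingers: left at u≈259 and right at u≈390, with rear ends at v≈283. The fingers are centred near u≈318. I'll part-squeeze now.

Call:
{"op": "arm_command", "data": {
  "plan": [
    [0,0,0,0],
    [0,0,0,0],
    [0,0,0,0],
    [0,0,0,0],
    [0,0,0,0]
  ],
  "hand": 0.44
}}

```text
time: 5.7
ee_pos: [0.5082, 0.333, 0.0557]
orientation: [3.141, 0.002, -2.779]
ft_force: [-0.1, -0.6, 6.0]
opening: 0.0476
gripper_force: 7.9
```

```bash
python3 -c "
from h import *
d=load('w2');A=lambda u,v,z:at(d,u,v,z,True)
a=A(258,283,.072);b=A(390,283,.072);print((a+b)/2,np.linalg.norm(a-b))
a=A(290,100,.075);b=A(358,100,.075);print('spine',(a+b)/2)
s=manip.sense();print(s['time'],s['ee_pos'],s['opening'],s['gripper_force'],s['ft_force'])"
```

```text
[0.48757923 0.32809071 0.072     ] 0.043580657718170115
spine [0.43370714 0.30723539 0.075     ]
5.7 [0.50821484 0.33298068 0.0556668 ] 0.04761900525806415 7.851028740406036 [-0.13081204 -0.57292305  6.02026318]
```

Call:
{"op": "arm_command", "data": {
  "plan": [
    [0,0,-0.1,0],
    [0,0,-0.2,0],
    [0,0,-0.35,0],
    [0,0,-0.5,0],
    [0,0,-0.6,0]
  ]
}}

```text
time: 6.2
ee_pos: [0.508, 0.3329, 0.1467]
orientation: [3.141, 0.002, -2.779]
ft_force: [-0.2, -0.5, -1.2]
opening: 0.048
gripper_force: 6.3
```

Call:
{"op": "arm_command", "data": {
  "plan": [
    [0,0,-0.1,0],
    [0,0,-0.2,0],
    [0,0,-0.2,0],
    [0,0,-0.2,0],
    [0,0,-0.2,0]
  ]
}}

```text
time: 6.7
ee_pos: [0.5073, 0.3324, 0.1738]
orientation: [-3.141, -0.001, -2.779]
ft_force: [-0.3, -0.7, -0.6]
opening: 0.0479
gripper_force: 6.3
```

```bash
python3 -c "
from h import *
d=grab('wrist','w3');e=grab('scene','s3');s=manip.sense();print(s['time'],s['ee_pos'],s['orientation'],s['opening'],s['gripper_force'],s['ft_force'])
im=np.hstack([cv2.resize(d['image'],(400,300)),cv2.resize(e['image'][100:340,320:640],(400,300))]);cv2.imwrite('pics/c3.png',im)"
```

```text
6.8 [0.50733922 0.33243882 0.1739439 ] [-3.14133740e+00 -1.22148770e-03 -2.77941619e+00] 0.048228386968040576 6.260731816291809 [-0.29279116 -0.12096925 -1.50801815]
```

View pics/c3.png

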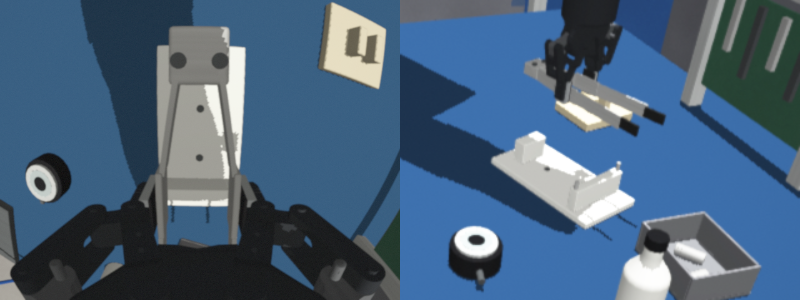

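Tongs are held level and clear of the rest. Next is the transit to the stand approach line.

Call:
{"op": "arm_command", "data": {
  "plan": [
    [0.05,-0.07,0,0.1],
    [0.16,-0.2,0,0.3],
    [0.27,-0.36,0,0.5],
    [0.38,-0.51,0,0.7],
    [0.49,-0.66,0,0.9]
  ]
}}

```text
time: 7.3
ee_pos: [0.4733, 0.2129, 0.1743]
orientation: [-3.141, -0.001, 3.05]
ft_force: [0.8, -0.6, -1.3]
opening: 0.0481
gripper_force: 6.3
```

Call:
{"op": "arm_command", "data": {
  "plan": [
    [0.03,-0.16,0,0],
    [0.06,-0.32,0,0],
    [0.09,-0.48,0,0],
    [0.12,-0.64,0,0],
    [0.15,-0.8,0,0]
  ]
}}

```text
time: 7.8
ee_pos: [0.4405, 0.0955, 0.1744]
orientation: [-3.141, -0.0, 3.054]
ft_force: [0.3, 0.3, -0.8]
opening: 0.0477
gripper_force: 6.3
```

Call:
{"op": "arm_command", "data": {
  "plan": [
    [0.03,-0.16,0,0],
    [0.06,-0.32,0,0],
    [0.09,-0.48,0,0],
    [0.12,-0.64,0,0],
    [0.15,-0.8,0,0]
  ]
}}

```text
time: 8.3
ee_pos: [0.4075, -0.022, 0.1745]
orientation: [-3.142, -0.0, 3.054]
ft_force: [0.5, 0.9, 0.1]
opening: 0.0479
gripper_force: 6.3
```

Call:
{"op": "arm_command", "data": {
  "plan": [
    [0.03,-0.16,0,0],
    [0.06,-0.36,0,0],
    [0.09,-0.56,0,0],
    [0.12,-0.72,0,0],
    [0.15,-0.8,0,0]
  ]
}}

```text
time: 8.8
ee_pos: [0.3746, -0.1402, 0.1745]
orientation: [-3.141, -0.0, 3.052]
ft_force: [0.2, 0.1, -0.2]
opening: 0.0477
gripper_force: 6.3
```

Call:
{"op": "arm_command", "data": {
  "plan": [
    [0,0,0.1,0],
    [0,0,0.2,0],
    [0,0,0.3,0],
    [0,0,0.3,0],
    [0,0,0.3,0]
  ]
}}

```text
time: 9.3
ee_pos: [0.375, -0.1386, 0.1299]
orientation: [3.141, -0.001, 3.054]
ft_force: [-0.0, 0.1, -0.3]
opening: 0.0478
gripper_force: 6.3
```

```bash
python3 -c "
from h import *
d=grab('top','t4');e=grab('scene','s4');s=manip.sense();print(s['time'],s['qpos'],s['ee_pos'],s['orientation'],s['opening'],s['gripper_force'],s['ft_force'])
im=np.hstack([cv2.resize(d['image'][160:310,340:520],(400,333)),cv2.resize(e['image'][160:340,90:310],(400,333))]);cv2.imwrite('pics/c4.png',im)"
```

```text
9.4 [-3.53884281e-01  6.89195904e-02 -5.02009812e-01  9.99159007e-01
 -1.80961045e-05 -2.66192530e-01] [ 0.37552512 -0.13873854  0.13043243] [-3.14138897e+00  6.78223259e-04  3.05390096e+00] 0.048017453093057036 6.26564584672451 [ 0.04461062 -0.39913226 -0.36658791]
```

View pics/c4.png

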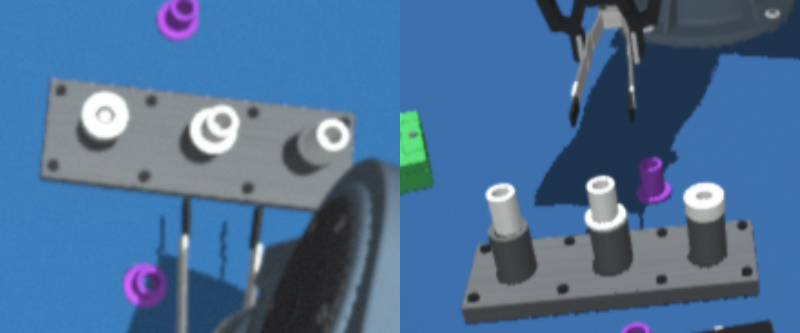

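The jaws sit just short of the stand, with pads at about (185,218) and (257,227) in the left crop and the bushing bore at (221,124) between them.

```bash
python3 -c "
from h import *
d=load('t4');k=400/180;A=lambda u,v,z:at(d,340+u/k,160+v/k,z)[:2]
tl=A(186,198,.143);tr=A(259,208,.143);b=A(221,124,.11);w=np.linalg.norm(tl-tr);m=(tl+tr)/2
x=np.array([np.cos(-.088),np.sin(-.088)]);y=np.array([-x[1],x[0]])
g=np.array([.3755,-.1387]);print('tips',tl,tr,w,'mid',m,'from TCP',(m-g)@x,(m-g)@y,'bush',b,'rel mid',(b-m)@x,(b-m)@y)
print(A(185,218,.143),A(257,227,.143))
"
```

```text
tips [ 0.51348872 -0.12417084] [ 0.50707259 -0.17938253] 0.05558324082099208 mid [ 0.51028066 -0.15177669] from TCP 0.13540838767795085 -0.0011806898708955345 bush [ 0.57986387 -0.15975921] rel mid 0.0700155188028978 -0.0018362124890459962
[ 0.49812184 -0.12313622] [ 0.49250108 -0.1774168 ]
```

Call:
{"op": "arm_command", "data": {
  "plan": [
    [0,-0.01,0.1,0],
    [0,-0.01,0.2,0],
    [0,-0.01,0.29,0],
    [0,-0.01,0.29,0],
    [0,-0.01,0.29,0]
  ]
}}

```text
time: 9.9
ee_pos: [0.3754, -0.1402, 0.087]
orientation: [-3.141, 0.0, 3.054]
ft_force: [0.1, -0.1, -0.4]
opening: 0.0481
gripper_force: 6.3
```

Call:
{"op": "arm_command", "data": {
  "plan": [
    [-0.1,0,0,0],
    [-0.2,0,0,0],
    [-0.3,0,0,0],
    [-0.35,0,0,0],
    [-0.35,0,0,0]
  ]
}}

```text
time: 10.4
ee_pos: [0.4283, -0.1449, 0.0869]
orientation: [-3.141, 0.001, 3.054]
ft_force: [-1.1, -0.7, -0.5]
opening: 0.0479
gripper_force: 6.3
```

Call:
{"op": "arm_command", "data": {
  "plan": [
    [-0.06,0,0,0],
    [-0.12,0,0,0],
    [-0.18,0,0,0],
    [-0.22,0,0,0],
    [-0.22,0,0,0]
  ]
}}

```text
time: 10.9
ee_pos: [0.461, -0.1477, 0.0862]
orientation: [-3.142, 0.0, 3.054]
ft_force: [-0.1, -0.6, -0.6]
opening: 0.0478
gripper_force: 6.3
```

```bash
python3 -c "
from h import *
d=grab('top','t5');e=grab('scene','s5');s=manip.sense();print(s['time'],s['ee_pos'],s['orientation'],s['opening'],s['gripper_force'],s['ft_force'])
im=np.hstack([cv2.resize(d['image'][160:310,340:520],(400,333)),cv2.resize(e['image'][230:340,110:300],(400,333))]);cv2.imwrite('pics/c5.png',im)"
```

```text
11.0 [ 0.46007859 -0.14761715  0.08614375] [ 3.14154300e+00 -4.96011297e-04  3.05384152e+00] 0.047779087899457326 6.261712163686752 [-0.69694013  0.18752294 -1.00067959]
```

View pics/c5.png

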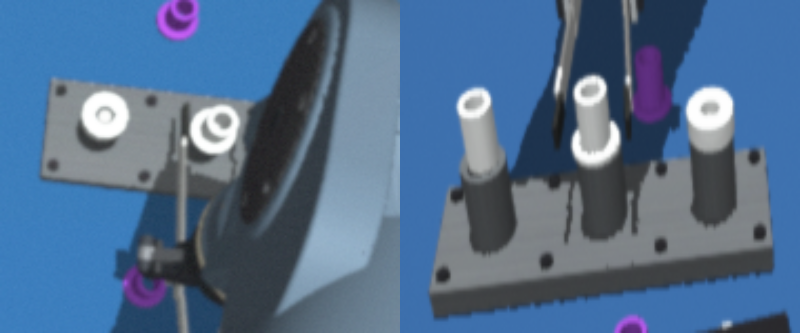

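Call:
{"op": "arm_command", "data": {
  "plan": [
    [0,0,0,0],
    [0,0,0,0],
    [0,0,0,0],
    [0,0,0,0],
    [0,0,0,0]
  ],
  "hand": 0.5
}}

```text
time: 11.5
ee_pos: [0.4602, -0.1477, 0.0863]
orientation: [-3.142, 0.0, 3.054]
ft_force: [-0.2, -0.5, -0.7]
opening: 0.0431
gripper_force: 8.4
```

Call:
{"op": "arm_command", "data": {
  "plan": [
    [0,0,0,0],
    [0,0,0,0],
    [0,0,0,0],
    [0,0,0,0],
    [0,0,0,0]
  ],
  "hand": 0.6
}}

```text
time: 12.0
ee_pos: [0.4602, -0.1477, 0.0863]
orientation: [-3.142, -0.0, 3.054]
ft_force: [0.1, -0.9, -0.3]
opening: 0.0364
gripper_force: 59.9
```

Call:
{"op": "arm_command", "data": {
  "plan": [
    [0,0,0,0],
    [0,0,0,0],
    [0,0,0,0],
    [0,0,0,0],
    [0,0,0,0]
  ],
  "hand": 0.65
}}

```text
time: 12.5
ee_pos: [0.4602, -0.1477, 0.0863]
orientation: [-3.142, 0.0, 3.054]
ft_force: [-0.7, -1.2, -1.4]
opening: 0.0368
gripper_force: 59.9
```

Call:
{"op": "arm_command", "data": {
  "plan": [
    [0,0,-0.05,0],
    [0,0,-0.1,0],
    [0,0,-0.15,0],
    [0,0,-0.2,0],
    [0,0,-0.25,0]
  ]
}}

```text
time: 13.0
ee_pos: [0.4604, -0.1477, 0.1247]
orientation: [-3.142, 0.0, 3.054]
ft_force: [-0.1, -1.0, -1.5]
opening: 0.0369
gripper_force: 60.0
```

Call:
{"op": "arm_command", "data": {
  "plan": [
    [0,0,-0.08,0],
    [0,0,-0.16,0],
    [0,0,-0.24,0],
    [0,0,-0.32,0],
    [0,0,-0.32,0]
  ]
}}

```text
time: 13.5
ee_pos: [0.4611, -0.1479, 0.1736]
orientation: [-3.141, 0.003, 3.054]
ft_force: [1.0, -0.0, -2.0]
opening: 0.037
gripper_force: 60.0
```

```bash
python3 -c "
from h import *
d=grab('top','t6');e=grab('scene','s6');s=manip.sense();print(s['time'],s['ee_pos'],s['orientation'],s['opening'],s['gripper_force'],s['ft_force'])
im=np.hstack([cv2.resize(d['image'][160:310,340:520],(400,333)),cv2.resize(e['image'][160:340,110:300],(400,333))]);cv2.imwrite('pics/c6.png',im)"
```

```text
13.6 [ 0.46035573 -0.14769312  0.17187711] [-3.14151651e+00  3.37996621e-04  3.05380980e+00] 0.03723431447238859 60.04934552125633 [-0.10144443 -0.24139301 -2.25618304]
```

View pics/c6.png

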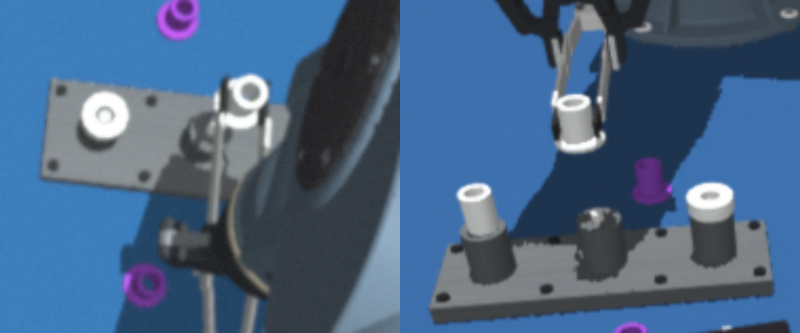

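The bushing is held upright in the jaws, and the sleeve and collar are untouched. I'll carry it to the window.

Call:
{"op": "arm_command", "data": {
  "plan": [
    [-0.01,0.07,0,0],
    [-0.03,0.2,0,0],
    [-0.06,0.35,0,0],
    [-0.08,0.5,0,0],
    [-0.11,0.66,0,0]
  ]
}}

```text
time: 14.1
ee_pos: [0.4851, -0.049, 0.1712]
orientation: [3.141, -0.001, 3.054]
ft_force: [-0.1, 0.1, -1.2]
opening: 0.037
gripper_force: 60.1
```

Call:
{"op": "arm_command", "data": {
  "plan": [
    [-0.02,0.13,0,0],
    [-0.04,0.26,0,0],
    [-0.07,0.4,0,0],
    [-0.09,0.53,0,0],
    [-0.11,0.66,0,0]
  ]
}}

```text
time: 14.6
ee_pos: [0.5102, 0.0482, 0.1712]
orientation: [-3.142, -0.001, 3.054]
ft_force: [-0.2, -0.1, -1.3]
opening: 0.0369
gripper_force: 60.1
```

Call:
{"op": "arm_command", "data": {
  "plan": [
    [-0.02,0.14,0,0],
    [-0.05,0.3,0,0],
    [-0.07,0.46,0,0],
    [-0.09,0.58,0,0],
    [-0.1,0.66,0,0]
  ]
}}

```text
time: 15.1
ee_pos: [0.534, 0.1456, 0.1713]
orientation: [-3.141, -0.001, 3.055]
ft_force: [-0.1, -0.9, -0.7]
opening: 0.0368
gripper_force: 60.1
```

Call:
{"op": "arm_command", "data": {
  "plan": [
    [0,0,0.05,0],
    [0,0,0.12,0],
    [0,0,0.18,0],
    [0,0,0.23,0],
    [0,0,0.23,0]
  ]
}}

```text
time: 15.6
ee_pos: [0.5334, 0.1433, 0.136]
orientation: [-3.141, -0.002, 3.053]
ft_force: [-0.0, -0.3, -1.6]
opening: 0.0368
gripper_force: 60.1
```

Call:
{"op": "arm_command", "data": {
  "plan": [
    [0,0,0,0],
    [0,0,0,0],
    [0,0,0,0],
    [0,0,0,0],
    [0,0,0,0]
  ]
}}

```text
time: 16.1
ee_pos: [0.5342, 0.144, 0.1375]
orientation: [3.142, 0.0, 3.054]
ft_force: [-0.9, -0.1, -1.2]
opening: 0.0368
gripper_force: 60.1
```

```bash
python3 -c "
from h import *
d=grab('top','t7');e=grab('scene','s7');s=manip.sense();print(s['time'],s['ee_pos'],s['orientation'],s['opening'],s['gripper_force'],s['ft_force'])
im=np.hstack([cv2.resize(d['image'][130:250,220:364],(400,333)),cv2.resize(e['image'][190:340,310:490],(400,333))]);cv2.imwrite('pics/c7.png',im)"
```

```text
16.2 [0.53414666 0.14400445 0.13738428] [3.14155091e+00 1.19136023e-04 3.05381225e+00] 0.03645029840916925 60.116637378232554 [ 0.19875367  0.88845327 -0.88453177]
```

View pics/c7.png

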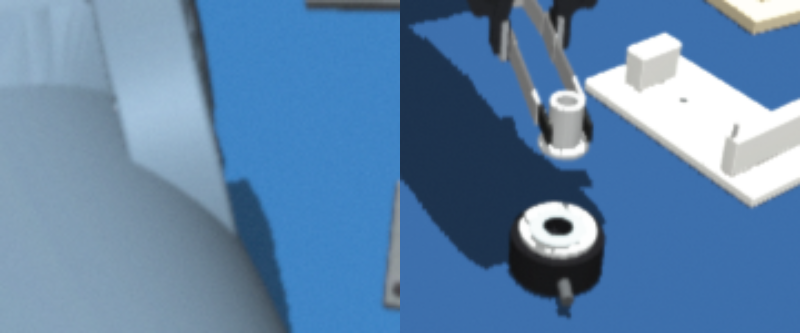

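The scene view shows the bushing upright in the jaws, with its bore at crop (568,99) over the window at (558,226).

```bash
python3 -c "
from h import *
d=load('s7');print('bush',at(d,385.6,234.6,.162),'win',at(d,381.1,291.7,.04))"
```

```text
bush [0.65756931 0.13372395 0.162     ] win [0.65274078 0.13609083 0.04      ]
```

Measured offset is about 5 mm with the arm still, so I'm handing in.

```bash
python3 -c "
from bench import manip
print(manip.finish_job())"
```

```text
the job is handed in; nothing more can be done
None
```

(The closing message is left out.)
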